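Lay the modelling tools into the kit tray in order of use

TASK

Lay the three hand tools into the wooden kit tray, one in each lane, in order of use starting from the end with the bow handle: the needle first, then the spatula in the middle lane, then the ball-ended tool. Each must lie straight along its lane with its tip pointing away from the robot and its square steel guard fully down in the groove of the dark board, whose position along the lanes you must find by touch or by eye. Lay them in rather than dropping them, let go, and leave the stone stack, the jar and the wood offcut where they are.

Things in the scene. Friction and masses are not known exactly. Their poses are not given: they have to be found in the camera images.
- tray: Fixed wooden kit tray, outside 256 (x) x 212 (y) mm, floor 6 thick, walls 6 thick, 20 high over the bench. Origin: centre of its underside, on the bench; x points away from the robot, z up. Steel bow handle (28 out, 16 high) on its +y end. Three lanes along x at y = +62, 0, -62, parted by ribs 4 wide, 10 high, at y = +-31, only at x 90 to 122 and -122 to -106.
- lane1 (a point): First lane (next to the bow handle): the point on its centre line at the tray's centre (tray x = 0, y = +62 mm), on the tray floor, 6 mm over the bench. Axes as the tray's. The needle goes here.
- lane2 (a point): Second, middle lane: the same point (tray x = 0, y = 0). A dark board, fixed, 84 (x) x 196 (y) x 7 mm thick, lies on the tray floor across all lanes; along y through its middle runs a 14 mm wide groove, open down to the tray floor. The groove's centre is anywhere from tray x = 13 to 43 mm, one straight line for all lanes, NOT reported: find it by touch or by eye.
- lane3 (a point): Third lane (far from the bow handle): the same point at tray x = 0, y = -62 mm. The ball-ended tool goes here.
- needle_mid (a point): Handle centre of the loose tool that ends in a thin tapered needle (6 mm thick, end at x = +118 mm). Wood handle 12 x 12 mm, 90 long; point x runs along the tool to its tip, z up. Wooden pommel 30 x 30 at x -63 to -45; steel guard plate 30 x 30, 6 thick, at x = +48. Lies level on pommel and guard, axis 15 mm up; 80 g, varies.
- needle_guard (a point): Centre of that tool's steel guard plate, 48 mm ahead of the handle's centre on the axis; same axes. Height over the bench: 21 mm when down in the groove (the tool then level, axis 21 mm up), 28 mm when it missed the groove and stands on the board.
- spatula_mid (a point): Handle centre of the loose tool that ends in a flat blade 44 x 20 x 3 mm (end at x = +118 mm). Wood handle 12 x 12 mm, 90 long; point x runs along the tool to its tip, z up. Wooden pommel 30 x 30 at x -63 to -45; steel guard plate 30 x 30, 6 thick, at x = +48. Lies level on pommel and guard, axis 15 mm up; 80 g, varies.
- spatula_guard (a point): Centre of that tool's steel guard plate, 48 mm ahead of the handle's centre on the axis; same axes. Height over the bench: 21 mm when down in the groove (the tool then level, axis 21 mm up), 28 mm when it missed the groove and stands on the board.
- ball_mid (a point): Handle centre of the loose tool that ends in a ball 18 mm across (end at x = +118 mm). Wood handle 12 x 12 mm, 90 long; point x runs along the tool to its tip, z up. Wooden pommel 30 x 30 at x -63 to -45; steel guard plate 30 x 30, 6 thick, at x = +48. Lies level on pommel and guard, axis 15 mm up; 80 g, varies.
- ball_guard (a point): Centre of that tool's steel guard plate, 48 mm ahead of the handle's centre on the axis; same axes. Height over the bench: 21 mm when down in the groove (the tool then level, axis 21 mm up), 28 mm when it missed the groove and stands on the board.
- cairn: Bystander, loose: stack of grey stones fixed on a 45 mm wood block, 89 mm tall; origin at the centre of its underside. Leave alone.
- pebble_jar: Bystander, loose: closed glass jar 72 across, 110 tall; origin at the centre of its underside. Leave alone.
- offcut: Bystander, loose: wood offcut 70 x 45 x 22 mm; origin at the centre of its underside. Leave alone.
There are look-alikes about, which are no part of the job. What is shaped like the part that bears ball_mid but pink or purple is not meant.

How it is judged:
At the end, for the whole second after the job is handed in: Needle, spatula, ball tool at rest in lanes 1 (bow-handle end), 2, 3: handle centre and guard within 14 mm of the lane centre, axis within 0.15 rad of tray x, tip away from robot, guard 6 to 50 mm ahead of tray centre, guard and handle centres under 24.5 mm above tray underside (guard in groove) (y of needle_mid in the frame of tray between 0.048 and 0.076 m and y of needle_guard in the frame of tray between 0.048 and 0.076 m and x of needle_guard in the frame of tray between 0.006 and 0.05 m and x of each of needle_mid, spatula_mid, ball_mid in the frame of tray below 0.01 m and z of each of needle_guard, needle_mid, spatula_guard, spatula_mid, ball_guard, ball_mid in the frame of tray below 0.0245 m and angle between the x axis of each of needle_mid, spatula_mid, ball_mid and the x axis of tray, either way round below 0.15 rad and linear speed of each of needle, spatula, ball below 0.02 m/s and y of spatula_mid in the frame of tray between -0.014 and 0.014 m and y of spatula_guard in the frame of tray between -0.014 and 0.014 m and x of spatula_guard in the frame of tray between 0.006 and 0.05 m and y of ball_mid in the frame of tray between -0.076 and -0.048 m and y of ball_guard in the frame of tray between -0.076 and -0.048 m and x of ball_guard in the frame of tray between 0.006 and 0.05 m); the robot touches nothing.
It fails at once if the needle tool is thrown or dropped (moves freely, untouched by the fingers, faster than 0.7 m/s: a fall of about 25 mm) (linear speed of needle above 0.7 m/s and not (contact force between the fingers and needle above 0.02 N)).
It fails at once if the spatula tool is thrown or dropped (moves freely, untouched by the fingers, faster than 0.7 m/s: a fall of about 25 mm) (linear speed of spatula above 0.7 m/s and not (contact force between the fingers and spatula above 0.02 N)).
It fails at once if the ball tool is thrown or dropped (moves freely, untouched by the fingers, faster than 0.7 m/s: a fall of about 25 mm) (linear speed of ball above 0.7 m/s and not (contact force between the fingers and ball above 0.02 N)).
It fails at once if the stone stack, the jar or the wood offcut is moved more than 20 mm (distance of any of cairn, pebble_jar, offcut from where it was at the start of the episode above 0.02 m).
It also fails if it takes over 70 s, if anything falls off the work surface, if the arm or the gripper's body presses on something with over 40 N, if the wrist force passes 120 N, or if a joint passes its speed limit or range.

ROBOT

A 7-joint arm with a two-finger parallel gripper is mounted at the origin on the work surface. World frame = base frame: x ahead of the robot, y to its left, z up, the work surface at z = 0. Lengths are in m, angles in rad, forces in N, time in s.
With the tool pointing down it reaches from about 0.35 to 0.9 m from the base axis. Payload 8.1 kg.
Tool frame: the origin (TCP) lies between the finger pads; the fingertips stand 17 mm ahead of it and the grasp point (between the pads) lies 2 mm behind it; z points along the fingers, y is the direction in which the jaws open and shut (so a half turn about z gives the same grasp; the last joint's range is limited). The gripper opens to 92 mm and grips with 3 to 60 N. Pads are 19 mm wide; open, the fingers measure 130 mm over their backs; the gripper's body (75 mm by 190 mm) begins 47 mm behind the grasp point.
Start: joints at [1.139, 0.434, 0.025, 1.573, -0.012, 1.134, -0.075], TCP at [0.202, -0.592, 0.244] pointing down, gripper open.
Joint ranges: [-2.62, 2.62], [-0.44, 2.09], [-1.27, 1.32], [0.08, 2.57], [-1.32, 4.46], [0.12, 2], [-2.74, 2.74]. Speed limits (rad/s): [2.22, 2.22, 3.01, 3.01, 3.14, 3.14, 3.14].

INTERFACE

Orientations are given as a rotation vector (axis times angle).
In Python, from cell import arm gives the robot as it stands. The module is installed in compiled form; this text tells all that it offers.
- The arm moves only by the shell command python3 -m crank 'ROWS' [FORCE]. ROWS is JSON, a list of rows, each a list of 5 numbers: the opening, from 0 (shut) to 1 (fully open), then the shift along the world's x, y, z normalised to -1 to 1, where 1 is 40 cm, then the turn about the world's z normalised to -1 to 1, where 1 is 60 degrees. In form: [[fingers, tx, ty, tz, twist], ...]. A call has exactly 8 rows; each row shifts and turns the commanded pose from where the row before left it; what a row does not reach is not made up. A row lasts 1/12 s, in which the tool goes at most 41.7 mm and 7.16 degrees, less where a joint would pass 70% of its speed; a pose out of reach is approached as far as the arm can. A call with a number of a shift or a turn outside -1 to 1 is refused whole. A call with a gripper value outside its range is refused whole. The fingers move at their own pace and stop on an object; FORCE is the grip in N (left out, the last holds). Time passes only in rows, so rows that do not move let the fingers close, or fill a call up. It gives the time, the measured TCP pose, the force and the opening at its end, in the units of the state.
- arm.observe(): the state, without advancing time (a new reading comes with each control period).
- arm.get_image(name): name is "side" or "top" or "wrist"; returns the picture (420x560x3 uint8, red, green, blue); there is no depth.
- arm.get_calibration(name): a dict with "intrinsics" (3x3 intrinsics, pixels), "extrinsics" (4x4, takes a point from camera to world coordinates). Camera axes: x right, y down, z forward; pixel columns grow to the right and rows downward; lengths in m; the calibration is good to about 2 mm. A picture is of the moment at which its call begins: read the wrist's pose just before it. get_calibration takes no time and is no camera call; for the wrist camera it gives the pose at the moment of the call.
- arm.sign_off(): hands the job in, once; it reports no verdict.
The state is a dict: "clock": time; "joints": joint angles; "dq": joint speeds; "joint_efforts": joint torques, N m; "position": TCP position; "ee_rot": TCP orientation; "force": force on the tool from outside, world axes, zero at the start; "ft_torque": the same for the moment, N m; "width": opening from 0.0 (shut) to 1.0 (fully open).
Only numpy, scipy, OpenCV 4.12 (cv2) and the standard library are available. Lean on these libraries where they do the work, as an engineer would, in place of code of your own. Each camera call takes 0.05 s, during which the arm holds its last target.

## Working session

There is one attempt and no reset: what is moved stays moved. The work goes in short steps, Python scripts to look and compute and a shell command to move; the robot and the scene stay as the last step left them, time stands still between calls to the robot, and variables do not carry over. Pictures are saved under pics/ and viewed, and the job is handed in when it is done.

```bash
mkdir -p pics; python3 - <<'E'
from cell import arm
import cv2
s=arm.observe(); print({k:(v if not hasattr(v,'__len__') else [round(float(x),4) for x in v]) for k,v in s.items()})
for n in ["top","side","wrist"]:
    im=arm.get_image(n); cv2.imwrite(f"pics/{n}0.png",im[:,:,::-1]); c=arm.get_calibration(n); print(n,c["intrinsics"],c["extrinsics"])
E
```

```text
{'clock': 0.0, 'joints': [1.1394, 0.4352, 0.025, 1.5741, -0.0116, 1.134, -0.0751], 'dq': [0.0, -0.0004, 0.0002, -0.0006, -0.0011, 0.0003, 0.0], 'joint_efforts': [-0.0002, -66.7845, 0.985, -31.4463, -0.0605, 0.0431, 0.0001], 'position': [0.2016, -0.5911, 0.243], 'ee_rot': [-3.0977, -0.5137, 0.0006], 'force': [-0.4296, -0.2519, 0.1847], 'ft_torque': [0.021, -0.0074, -0.0311], 'width': 0.9980804439767965}
top [[528.93478654   0.         280.2170274 ]
 [  0.         528.93478654 209.79282649]
 [  0.           0.           1.        ]] [[ 0.02603677 -0.991229    0.12956525  0.28140526]
 [-0.99956173 -0.02398818  0.01734708  0.05521642]
 [-0.01408689 -0.12996013 -0.99141915  1.60784232]
 [ 0.          0.          0.          1.        ]]
side [[439.22775297   0.         285.87676517]
 [  0.         439.22775297 212.77552738]
 [  0.           0.           1.        ]] [[-0.88533967 -0.26987259  0.37860594  0.00453084]
 [-0.46489225  0.50158524 -0.72958032  0.9828014 ]
 [ 0.00699058 -0.82193736 -0.56953499  0.75658799]
 [ 0.          0.          0.          1.        ]]
wrist [[365.0440813    0.         280.79370085]
 [  0.         365.0440813  210.74963488]
 [  0.           0.           1.        ]] [[ 0.32255818 -0.90203746 -0.28685299  0.27932306]
 [-0.94654704 -0.30809912 -0.09551772 -0.56536897]
 [-0.00221859  0.30232987 -0.95320078  0.38444567]
 [ 0.          0.          0.          1.        ]]
```

View pics/top0.png

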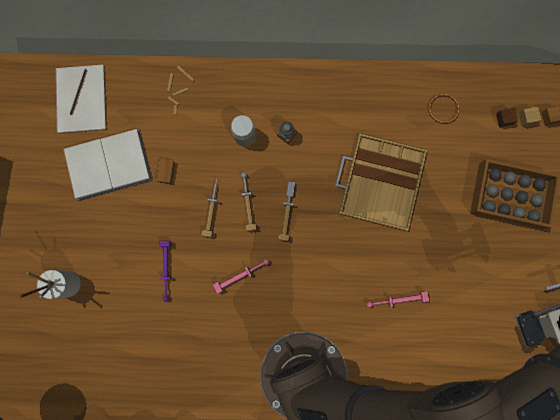

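View pics/side0.png

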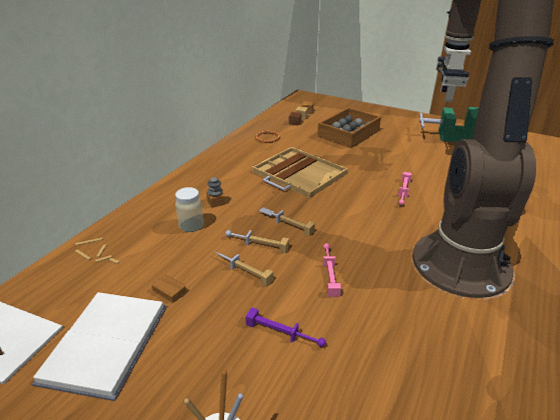

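View pics/wrist0.png

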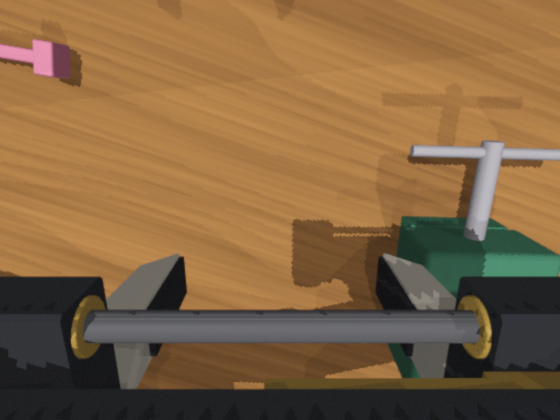

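The top view shows the wood-handled needle (~211,208), ball (~248,203) and spatula (~288,212), the tray centred at ~(384,182), the jar at (243,128), the stones at (287,130) and the offcut at (165,171). I'll zoom in for exact pixels.

```bash
python3 - <<'E'
import cv2
im=cv2.imread("pics/top0.png")
a=im[160:250,190:310]; cv2.imwrite("pics/c1.png",cv2.resize(a,None,fx=6.5,fy=6.5,interpolation=cv2.INTER_CUBIC))
a=im[125:240,328:440]; cv2.imwrite("pics/c2.png",cv2.resize(a,None,fx=5,fy=5,interpolation=cv2.INTER_CUBIC))
E
```

```text
(no output)
```

View pics/c1.png

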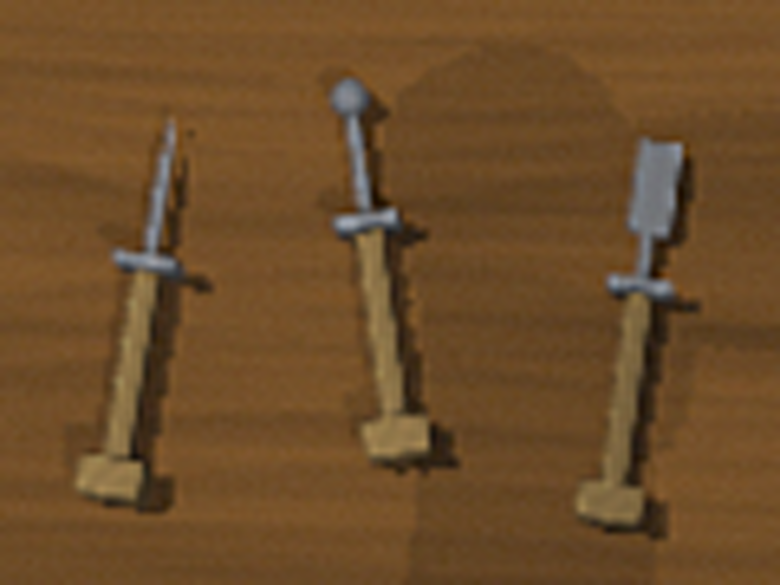

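View pics/c2.png

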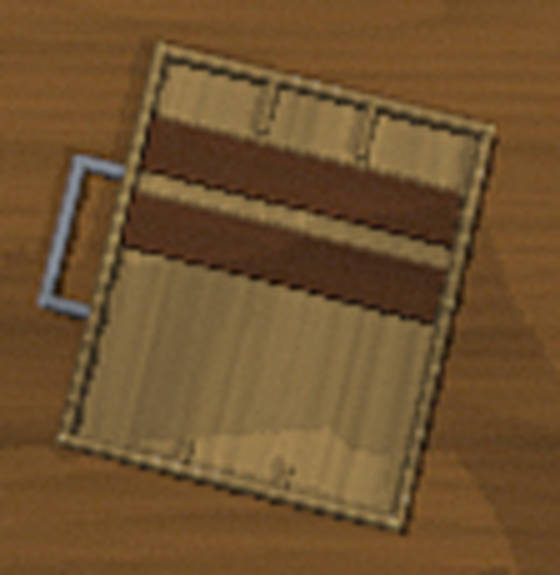

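```bash
cat > h.py <<'E'
import numpy as np
from cell import arm
def px2w(cal,uv,z):
    K=cal["intrinsics"];T=cal["extrinsics"]
    uv=np.atleast_2d(uv).astype(float)
    d=(np.linalg.inv(K)@np.c_[uv,np.ones(len(uv))].T).T@T[:3,:3].T
    o=T[:3,3]; t=(z-o[2])/d[:,2]
    return (o+d*t[:,None])
def w2px(cal,p):
    T=np.linalg.inv(cal["extrinsics"]);p=np.atleast_2d(p)
    c=p@T[:3,:3].T+T[:3,3]; q=c@np.array(cal["intrinsics"]).T
    return q[:,:2]/q[:,2:]
E
python3 - <<'E'
from h import *
c=arm.get_calibration("top")
f2=lambda a:(np.array(a)+.5)/5-.5+[328,125]
f1=lambda a:(np.array(a)+.5)/6.5-.5+[190,160]
C=px2w(c,f2([[160,42],[495,128],[403,530],[60,438]]),.02); print(C.round(4)); 
for i in range(4): print(np.linalg.norm(C[i]-C[(i+1)%4]).round(4))
cen=C.mean(0)
ax=(C[0]+C[1]-C[2]-C[3]); ay=(C[0]+C[3]-C[1]-C[2])
th=np.arctan2(ax[1],ax[0]); th2=np.arctan2(-ay[0],ay[1]); print("cen",cen,"th",th,th2)
t=(th+th2)/2; R=np.array([[np.cos(t),-np.sin(t)],[np.sin(t),np.cos(t)]])
def tr(p,z): return ((px2w(c,f2(p),z)[:,:2]-cen[:2])@R).round(4)
print("board edges z13",tr([[150,118],[465,192],[122,250],[438,322]],.013))
print("groove far edge,near edge", tr([[140,172],[450,240]],.013),tr([[137,195],[450,268]],.013))
# tools: pommel centre top (z30), guard top (z30), tip
for n,pom,g,tip in [("needle",[111,460],[146,252],[170,120]),("ball",[397,425],[365,213],[350,97]),("spat",[609,488],[641,278],[660,142])]:
    P=px2w(c,f1([pom]),.03)[0];
    G=px2w(c,f1([g]),.03)[0]; Tt=px2w(c,f1([tip]),.015)[0]
    P[2]=G[2]=.015
    d=G-P; print(n,"pom",P.round(4),"guard",G.round(4),"tip",Tt.round(4),"len pg",np.linalg.norm(d).round(4),"gt",np.linalg.norm(Tt-G).round(4),"ang",np.arctan2(d[1],d[0]).round(3), np.arctan2(*(Tt-P)[[1,0]]).round(3))
E
```

```text
[[ 0.7333 -0.1552  0.02  ]
 [ 0.6837 -0.3602  0.02  ]
 [ 0.4352 -0.3028  0.02  ]
 [ 0.4859 -0.0966  0.02  ]]
0.2109
0.255
0.2124
0.2542
cen [ 0.58453171 -0.22870597  0.02      ] th -0.23001123229717943 -0.23927352716502462
board edges z13 [[ 0.0814  0.1   ]
 [ 0.0853 -0.0975]
 [-0.0033  0.0968]
 [ 0.0024 -0.0998]]
groove far edge,near edge [[ 0.0468  0.0978]
 [ 0.0538 -0.0954]] [[ 0.0324  0.0962]
 [ 0.0368 -0.0993]]
needle pom [0.4201 0.3018 0.015 ] guard [0.5175 0.2898 0.015 ] tip [0.583  0.2834 0.015 ] len pg 0.0981 gt 0.0658 ang -0.123 -0.113
ball pom [0.4396 0.1703 0.015 ] guard [0.5383 0.1885 0.015 ] tip [0.596  0.1988 0.015 ] len pg 0.1004 gt 0.0586 ang 0.182 0.18
spat pom [0.4129 0.0717 0.015 ] guard [0.5108 0.0594 0.015 ] tip [0.5778 0.052  0.015 ] len pg 0.0987 gt 0.0674 ang -0.126 -0.119
```

```bash
python3 -m crank '[[1,0.054,0.084,0,-0.067],[1,0.054,0.084,0,-0.067],[1,0.054,0.084,0,-0.067],[1,0.054,0.084,0,-0.067],[1,0.054,0.084,0,-0.067],[1,0.054,0.084,0,-0.067],[1,0.054,0.084,0,-0.067],[1,0.054,0.084,0,-0.07]]'; python3 -m crank '[[1,0.054,0.084,0,0],[1,0.054,0.084,0,0],[1,0.054,0.084,0,0],[1,0.02,0.04,0,0],[1,0,0,0,0],[1,0,0,0,0],[1,0,0,0,0],[1,0,0,0,0]]'
python3 - <<'E'
from h import *
import cv2,pickle
s=arm.observe(); print(s["position"],s["ee_rot"],s["force"])
c=arm.get_calibration("wrist"); im=arm.get_image("wrist"); cv2.imwrite("pics/w1.png",im[:,:,::-1]); pickle.dump(c,open("w1.pkl","wb")); print(c["extrinsics"])
E
```

```text
clock: 0.82
position: [0.3751, -0.3209, 0.2437]
ee_rot: [3.119, -0.375, -0.0]
force: [1.4, 0.2, 0.1]
width: 1.001
clock: 1.48
position: [0.4466, -0.2073, 0.2436]
ee_rot: [3.119, -0.373, -0.001]
force: [-0.1, -0.7, -0.0]
width: 1.001
[ 0.44659052 -0.20727343  0.2436347 ] [ 3.11890113e+00 -3.72918005e-01 -8.14318829e-04] [-0.13559518 -0.67014656 -0.02450669]
[[-2.36026241e-01 -9.26038600e-01 -2.94523556e-01  5.26373252e-01]
 [-9.71746664e-01  2.24866384e-01  7.17184100e-02 -2.27105863e-01]
 [-1.85568830e-04  3.03129710e-01 -9.52949287e-01  3.84909923e-01]
 [ 0.00000000e+00  0.00000000e+00  0.00000000e+00  1.00000000e+00]]
```

View pics/w1.png

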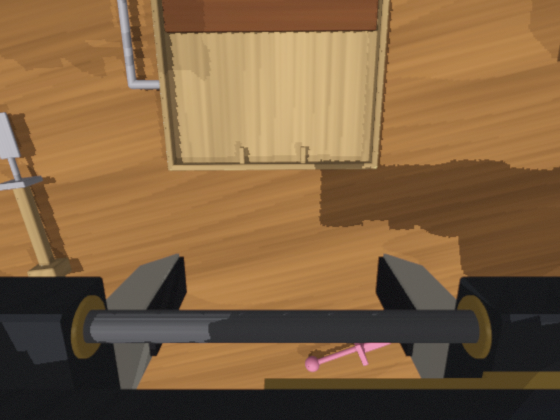

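The wrist view shows the tray near wall at row ~165 and the board's near edge at row ~30, with the groove out of frame. I'll move forward along the tray.

```bash
python3 -m crank '[[1,0.08,-0.019,0,0],[1,0.08,-0.019,0,0],[1,0.08,-0.019,0,0],[1,0.03,-0.007,0,0],[1,0,0,0,0],[1,0,0,0,0],[1,0,0,0,0],[1,0,0,0,0]]'
python3 - <<'E'
from h import *
import cv2,pickle
s=arm.observe(); print(s["position"],s["ee_rot"],s["force"])
c=arm.get_calibration("wrist"); im=arm.get_image("wrist"); cv2.imwrite("pics/w2.png",im[:,:,::-1]); pickle.dump(c,open("w2.pkl","wb"))
a=im[0:260,140:420,::-1];cv2.imwrite("pics/w2c.png",cv2.resize(a,None,fx=2.3,fy=2.3,interpolation=cv2.INTER_CUBIC))
E
```

```text
clock: 2.2
position: [0.5541, -0.2319, 0.2439]
ee_rot: [3.119, -0.371, -0.001]
force: [0.1, -1.1, -0.3]
width: 1.001
[ 0.55409487 -0.23192335  0.24388549] [ 3.11939956e+00 -3.71053609e-01 -8.68368832e-04] [ 0.05307119 -1.09662111 -0.33555127]
```

View pics/w2c.png

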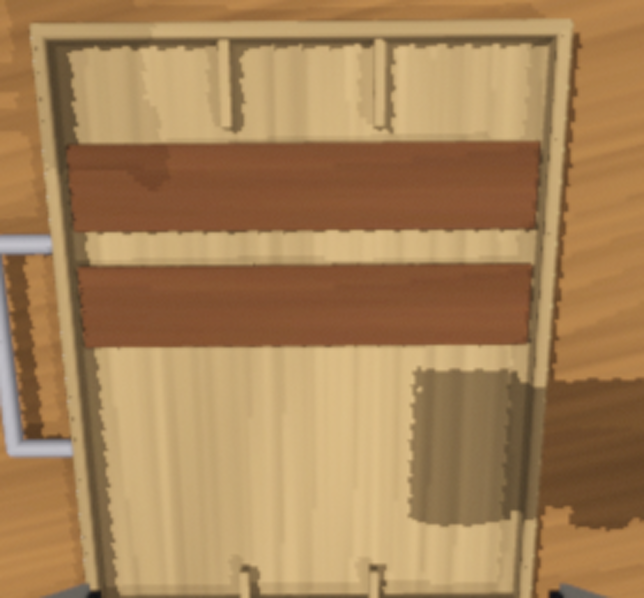

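View pics/w2.png

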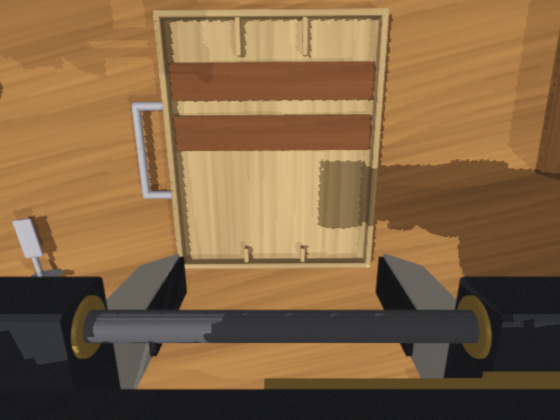

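```bash
python3 - <<'E'
from h import *
import pickle
c=pickle.load(open("w2.pkl","rb"))
f=lambda a:(np.array(a)+.5)/2.3-.5+[140,0]
C=np.r_[px2w(c,f([[31,25],[574,20]]),.02),px2w(c,[[372.5,267],[181.5,268]],.02)]
print(C.round(4),[np.linalg.norm(C[i]-C[(i+1)%4]).round(4) for i in range(4)])
cen=C.mean(0); ax=(C[0]+C[1]-C[2]-C[3]); ay=(C[0]+C[3]-C[1]-C[2])
th=np.arctan2(ax[1],ax[0]); th2=np.arctan2(-ay[0],ay[1]); print("cen",cen,"th",th,th2)
t=-.236
R=np.array([[np.cos(t),-np.sin(t)],[np.sin(t),np.cos(t)]])
tr=lambda p,z:((px2w(c,f(p),z)[:,:2]-cen[:2])@R).round(4)
B=tr([[68,143],[538,141],[75,231],[536,231],[78,266],[530,264],[87,347],[528,346]],.013); print(B, B[:,0].mean(), B[2:6,0].mean())
E
```

```text
[[ 0.7303 -0.1574  0.02  ]
 [ 0.6824 -0.3628  0.02  ]
 [ 0.4339 -0.3073  0.02  ]
 [ 0.4822 -0.102   0.02  ]] [np.float64(0.2109), np.float64(0.2546), np.float64(0.2109), np.float64(0.2542)]
cen [ 0.58220998 -0.23238049  0.02      ] th -0.21983232990372323 -0.2299786601610637
[[ 0.0844  0.0991]
 [ 0.0849 -0.0944]
 [ 0.0497  0.0994]
 [ 0.0495 -0.0962]
 [ 0.0353  0.0994]
 [ 0.036  -0.0947]
 [ 0.0006  0.0985]
 [ 0.0009 -0.0964]] 0.042662500000000006 0.042625
```

Groove at tray x ≈ 42.6 mm, with both cameras and the board width agreeing, and tray yaw ≈ -0.233. Next is the spatula, viewed from above before I grasp it.

```bash
python3 -m crank '[[1,-0.033,0.094,0,0.014],[1,-0.033,0.094,0,0.014],[1,-0.033,0.094,0,0.014],[1,-0.033,0.094,0,0.014],[1,-0.033,0.094,0,0.014],[1,-0.033,0.094,0,0.014],[1,-0.033,0.094,0,0.014],[1,-0.032,0.09,0,0.014]]';  python3 -m crank '[[0.6,0,0,-0.05,0],[0.6,0,0,-0.05,0],[0.6,0,0,0,0],[0.6,0,0,0,0],[0.6,0,0,0,0],[0.6,0,0,0,0],[0.6,0,0,0,0],[0.6,0,0,0,0]]'
python3 - <<'E'
from h import *
import cv2,pickle
s=arm.observe(); print(s["position"],s["ee_rot"],s["force"])
c=arm.get_calibration("wrist"); im=arm.get_image("wrist"); cv2.imwrite("pics/w3.png",im[:,:,::-1]); pickle.dump(c,open("w3.pkl","wb"))
E
```

```text
clock: 2.92
position: [0.4486, 0.0691, 0.2443]
ee_rot: [3.136, -0.185, 0.002]
force: [-0.3, 1.4, 0.5]
width: 1.0
clock: 3.58
position: [0.4507, 0.0675, 0.2044]
ee_rot: [-3.136, 0.187, -0.002]
force: [-0.8, 0.1, 0.3]
width: 0.602
[0.45065178 0.06747413 0.20444434] [-3.13577299e+00  1.87039517e-01 -1.89338638e-03] [-0.84782105  0.13178239  0.33505906]
```

View pics/w3.png

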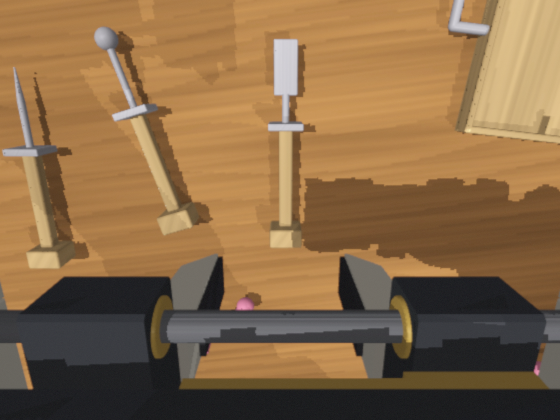

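The spatula lies straight ahead of the fingers, with its guard top at ~(286,125) and its pommel at ~(285,232). The ball guard is at (135,110) and the needle guard at (30,149).

```bash
python3 - <<'E'
from h import *
import pickle
c=pickle.load(open("w3.pkl","rb"))
for n,g,p,tip,zt in [("spat",[286,124.5],[285.5,226],[286,41],.0165),("ball",[134,108],[176,210],[107,38],.015),("needle",[29.5,149],[48,245],[16,68],.015)]:
    G=px2w(c,g,.03)[0];P=px2w(c,p,.03)[0];T=px2w(c,tip,zt)[0]
    d=G-P;e=T-P; a=np.arctan2(e[1],e[0]); u=np.array([np.cos(a),np.sin(a)])
    print(n,"G",G.round(4),"P",P.round(4),"len",np.linalg.norm(d).round(4),np.linalg.norm((T-G)[:2]).round(4),"ang",np.arctan2(d[1],d[0]).round(3),a.round(3),"grasp(14back)",(G[:2]-.062*u).round(4))
print(c["extrinsics"][:3,3])
E
```

```text
spat G [0.5081 0.0559 0.03  ] P [0.4177 0.0669 0.03  ] len 0.0911 0.0662 ang -0.12 -0.119 grasp(14back) [0.4465 0.0633]
ball G [0.5365 0.1802 0.03  ] P [0.4448 0.1637 0.03  ] len 0.0932 0.0593 ang 0.178 0.206 grasp(14back) [0.4758 0.1675]
needle G [0.5139 0.2778 0.03  ] P [0.4253 0.2897 0.03  ] len 0.0895 0.0666 ang -0.133 -0.079 grasp(14back) [0.4521 0.2827]
[0.53189775 0.05714962 0.34583661]
```

```bash
python3 -m crank '[[0.6,-0.007,-0.006,-0.1,0],[0.6,0,0,-0.1,0],[0.6,0,0,-0.1,0],[0.6,0,0,-0.08,0],[0.6,0,0,-0.05,0],[0.6,0,0,-0.03,0],[0.6,0,0,0,0],[0.6,0,0,0,0]]'
```

```text
clock: 4.3
position: [0.4472, 0.0653, 0.0192]
ee_rot: [3.136, -0.186, -0.002]
force: [0.2, 0.2, -0.3]
width: 0.602
```

```bash
python3 -m crank '[[0,0,0,0,0],[0,0,0,0,0],[0,0,0,0,0],[0,0,0,0,0],[0,0,0,0,0],[0,0,0,0,0],[0,0,0,0,0],[0,0,0,0,0]]' 40
python3 - <<'E'
from h import *
import cv2,pickle
im=arm.get_image("wrist"); cv2.imwrite("pics/w4.png",im[:,:,::-1]);s=arm.observe(); print(s["position"],s["ee_rot"],s["force"],s["width"])
E
```

```text
clock: 4.97
position: [0.4474, 0.0652, 0.0198]
ee_rot: [3.136, -0.186, 0.0]
force: [0.0, -0.9, 1.5]
width: 0.126
[0.44741523 0.06518736 0.01981401] [ 3.13594898e+00 -1.86016420e-01  7.01588035e-05] [-0.04206509 -0.71083129  1.34865307] 0.1287162223621882
```

View pics/w4.png

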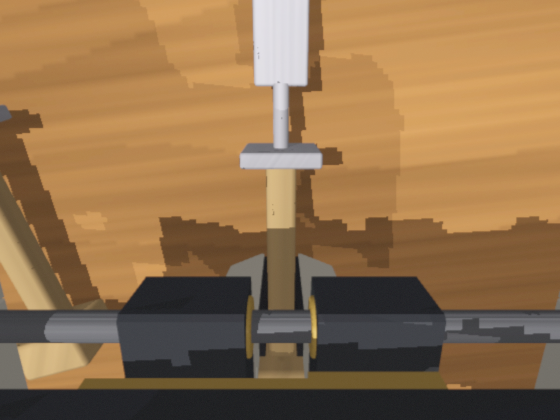

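```bash
python3 - <<'E'
from h import *
c=arm.get_calibration("wrist"); s=arm.observe();p=s["position"]
G=px2w(c,[[281,159.5],[281,152.5],[281,167]],.03); print(G.round(4),p, np.linalg.norm(G[:,:2]-p[:2],axis=1))
print(np.linalg.norm(np.array(c["extrinsics"])[:2,3]-p[:2]))
c3=__import__("pickle").load(open("w3.pkl","rb"))
print(px2w(c3,[[286,124],[286,126],[286,128]],.03).round(4))
E
```

```text
[[0.5068 0.0576 0.03  ]
 [0.5093 0.0573 0.03  ]
 [0.5041 0.058  0.03  ]] [0.44741523 0.06518736 0.01981401] [0.05983398 0.06235626 0.05709873]
0.08205874846216117
[[0.5085 0.0559 0.03  ]
 [0.5069 0.0561 0.03  ]
 [0.5052 0.0563 0.03  ]]
```

```bash
python3 -m crank '[[0,0,0,0.03,0],[0,0,0,0.05,0],[0,0,0,0.05,0],[0,0,0,0.05,0],[0,0,0,0.03,0],[0,0.01,-0.03,0,0],[0,0.02,-0.05,0,0],[0,0.02,-0.05,0,0]]';  python3 -m crank '[[0,0.035,-0.087,0,-0.0136],[0,0.035,-0.087,0,-0.0136],[0,0.035,-0.087,0,-0.0136],[0,0.035,-0.087,0,-0.0136],[0,0.035,-0.087,0,-0.0136],[0,0.03,-0.08,0,-0.0136],[0,0.02,-0.05,0,-0.0136],[0,0.02,-0.039,0,-0.0136]]'; python3 -m crank '[[0,0,0,-0.03,0],[0,0,0,-0.03,0],[0,0,0,-0.03,0],[0,0,0,0,0],[0,0,0,0,0],[0,0,0,0,0],[0,0,0,0,0],[0,0,0,0,0]]'
python3 - <<'E'
from h import *
import cv2,pickle
c=arm.get_calibration("wrist"); s=arm.observe(); print(s["position"],s["ee_rot"],s["force"],s["width"])
im=arm.get_image("wrist"); cv2.imwrite("pics/w5.png",im[:,:,::-1]);pickle.dump((c,s),open("w5.pkl","wb"))
E
```

```text
clock: 5.68
position: [0.4675, 0.0132, 0.1041]
ee_rot: [-3.136, 0.183, -0.001]
force: [1.6, 0.1, -0.4]
width: 0.125
clock: 6.35
position: [0.5652, -0.2316, 0.1033]
ee_rot: [3.119, -0.37, -0.001]
force: [-0.6, 0.7, -0.6]
width: 0.128
clock: 7.02
position: [0.5658, -0.2281, 0.0684]
ee_rot: [3.12, -0.363, 0.002]
force: [0.6, 1.3, -0.3]
width: 0.122
[ 0.56578318 -0.22812849  0.0683963 ] [ 3.12029792e+00 -3.63444881e-01  1.55811028e-03] [ 0.59442584  1.2835626  -0.33911138] 0.12196004248434669
```

View pics/w5.png

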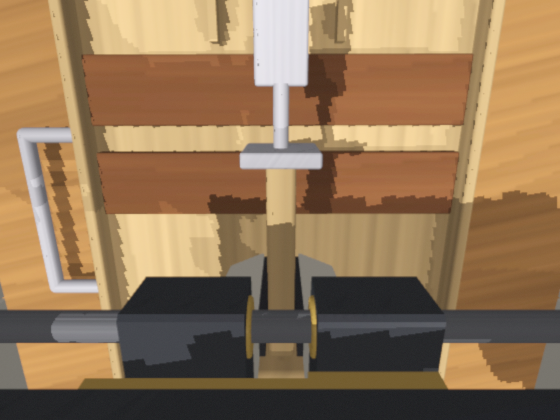

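The tool sits squarely in the jaws, with the guard top at row ~159 and the groove at rows ~125–152. I'll compute the guard-to-groove offset along the lane.

```bash
cat > off.py <<'E'
from h import *
def off(c,s,guard,gl,gr,zgo=.0102,t=None,walls=None):
    p=s["position"]; 
    if t is None: t=-.233
    u=np.array([np.cos(t),np.sin(t)]); v=np.array([-u[1],u[0]])
    G=px2w(c,guard,p[2]+zgo)[0][:2]
    g=px2w(c,gl+gr,.013)[:,:2]   # edges far,near left, far,near right
    gx=(g-G)@u
    print("guard",G.round(4),"rel TCP",((G-p[:2])@u).round(4),((G-p[:2])@v).round(4))
    print("groove edges rel guard along lane (mm)",(gx*1e3).round(1),"mid",(gx.mean()*1e3).round(2))
    a=(g[0]+g[1]-g[2]-g[3]); print("groove yaw",np.arctan2(-a[0],a[1]).round(4))
    if walls:
        w=px2w(c,walls,.02)[:,:2]; print("walls lateral rel guard (mm)",((w-G)@v*1e3).round(1),"TCP",((w-p[:2])@v*1e3).round(1))
E
python3 - <<'E'
from off import *;import pickle
c,s=pickle.load(open("w5.pkl","rb"))
off(c,s,[281,159.5],[[125,126],[125,152.5]],[[445,125],[440,151.5]],walls=[[71,130],[488,130]])
E
```

```text
guard [ 0.6239 -0.2424] rel TCP 0.0599 -0.0004
groove edges rel guard along lane (mm) [ 6.6 -7.3  7.3 -6.7] mid -0.04
groove yaw -0.229
walls lateral rel guard (mm) [ 107.1 -105.5] TCP [ 106.7 -105.9]
```

```bash
python3 -m crank '[[0,0,0,-0.03,0],[0,0,0,-0.03,0],[0,0,0,-0.02,0],[0,0,0,-0.005,0],[0,0,0,-0.005,0],[0,0,0,-0.005,0],[0,0,0,-0.005,0],[0,0,0,-0.005,0]]'
```

```text
clock: 7.73
position: [0.5656, -0.2285, 0.0258]
ee_rot: [3.12, -0.364, 0.001]
force: [-0.1, 0.8, 12.9]
width: 0.128
```

```bash
python3 -m crank '[[0,0,0,0.001,0],[0.28,0,0,0,0],[0.28,0,0,0,0],[0.28,0,0,0,0],[0.28,0,0,0.02,0],[0.28,0,0,0.04,0],[0.28,0,0,0.08,0],[0.28,0,0,0.08,0]]';python3 - <<'E'
from h import *
import cv2,pickle
c=arm.get_calibration("wrist"); s=arm.observe(); print(s["position"],s["ee_rot"],s["force"],s["width"])
im=arm.get_image("wrist"); cv2.imwrite("pics/w6.png",im[:,:,::-1]);pickle.dump((c,s),open("w6.pkl","wb"))
E
```

```text
clock: 8.4
position: [0.5645, -0.228, 0.1148]
ee_rot: [-3.12, 0.364, 0.004]
force: [1.2, 0.1, 0.1]
width: 0.281
[ 0.56453669 -0.22799091  0.11481923] [-3.11989877  0.36387258  0.00354849] [1.20699799 0.06703615 0.10644513] 0.28100067980596366
```

View pics/w6.png

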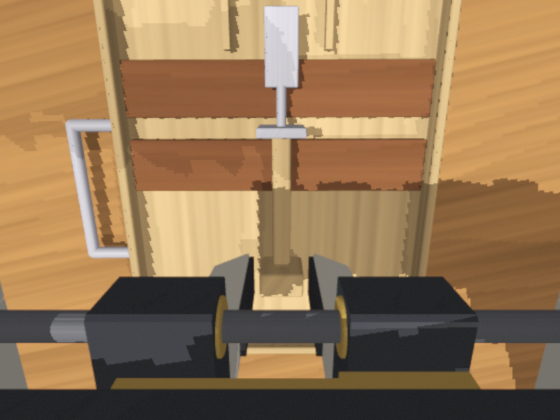

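The spatula's guard lies in the groove and its handle is level along the middle lane. Next is the ball tool.

```bash
python3 -m crank '[[0.6,-0.0204,0.09,0.02,0.0357],[0.6,-0.0204,0.09,0.02,0.0357],[0.6,-0.0204,0.09,0.02,0.0357],[0.6,-0.0204,0.09,0.02,0.0357],[0.6,-0.0204,0.09,0.02,0.0357],[0.6,-0.0204,0.09,0.02,0.0357],[0.6,-0.0204,0.09,0.02,0.0357],[0.6,-0.0204,0.09,0.02,0.0357]]'; python3 -m crank '[[0.6,-0.0204,0.09,0.02,0.0357],[0.6,-0.0204,0.09,0.02,0.0357],[0.6,-0.0204,0.09,0.01,0.0357],[0.6,0,0.015,0,0],[0.6,0,0,0,0],[0.6,0,0,0,0],[0.6,0,0,0,0],[0.6,0,0,0,0]]';python3 - <<'E'
from h import *
import cv2,pickle
c=arm.get_calibration("wrist"); s=arm.observe(); print(s["position"],s["ee_rot"],s["force"],s["width"])
im=arm.get_image("wrist"); cv2.imwrite("pics/w7.png",im[:,:,::-1]);pickle.dump((c,s),open("w7.pkl","wb"))
E
```

```text
clock: 9.12
position: [0.4995, 0.0613, 0.1792]
ee_rot: [3.14, 0.108, 0.002]
force: [0.5, -0.2, 1.5]
width: 0.6
clock: 9.78
position: [0.476, 0.1719, 0.1979]
ee_rot: [3.129, 0.276, -0.001]
force: [0.6, -0.7, 0.4]
width: 0.597
[0.47601347 0.171855   0.1979487 ] [ 3.12855854e+00  2.76085181e-01 -5.15007576e-04] [ 0.59021451 -0.74455298  0.41076229] 0.5970517335325787
```

View pics/w7.png

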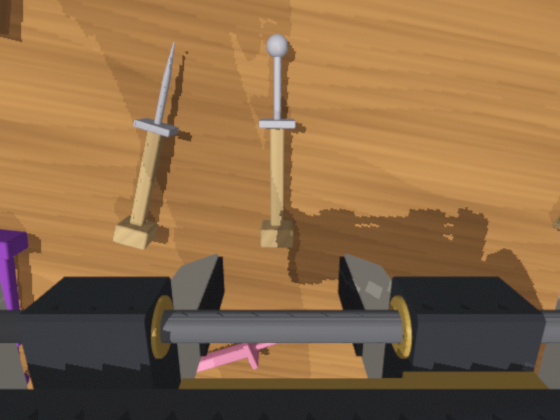

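```bash
python3 - <<'E'
from h import *
import pickle
c,s=pickle.load(open("w7.pkl","rb"));p=s["position"]
for n,g,p_,tip in [("ball",[277.5,124.5],[277,226],[277,46]),("needle",[156,127.5],[137,224],[174,43])]:
    G,P,T=px2w(c,g,.03)[0],px2w(c,p_,.03)[0],px2w(c,tip,.015)[0]
    e=T-G;a=np.arctan2(e[1],e[0]);b=np.arctan2(*(T-P)[[1,0]]); u=np.array([np.cos(b),np.sin(b)])
    print(n,G.round(4),a.round(3),b.round(3),"gt",np.linalg.norm(e[:2]).round(4),"grasp60",(G[:2]-.060*u).round(4))
print(p)
E
```

```text
ball [0.5332 0.1844 0.03  ] 0.182 0.174 gt 0.0613 grasp60 [0.4741 0.1741]
needle [0.5132 0.2832 0.03  ] -0.07 -0.099 gt 0.068 grasp60 [0.4535 0.2891]
[0.47601347 0.171855   0.1979487 ]
```

```bash
python3 -m crank '[[0.6,-0.005,0.007,-0.1,0],[0.6,0,0,-0.1,0],[0.6,0,0,-0.1,0],[0.6,0,0,-0.08,0],[0.6,0,0,-0.045,0],[0.6,0,0,-0.018,0],[0.6,0,0,0,0],[0.6,0,0,0,0]]'; python3 -m crank '[[0,0,0,0,0],[0,0,0,0,0],[0,0,0,0,0],[0,0,0,0,0],[0,0,0,0,0],[0,0,0,0,0],[0,0,0,0,0],[0,0,0,0,0]]' 40
python3 - <<'E'
from h import *
import cv2,pickle
c=arm.get_calibration("wrist"); s=arm.observe(); print(s["position"],s["ee_rot"],s["force"],s["width"])
im=arm.get_image("wrist"); cv2.imwrite("pics/w8.png",im[:,:,::-1]);pickle.dump((c,s),open("w8.pkl","wb"))
E
```

```text
clock: 10.5
position: [0.4742, 0.1763, 0.0215]
ee_rot: [3.129, 0.279, 0.001]
force: [0.0, 0.5, -0.6]
width: 0.599
clock: 11.17
position: [0.4737, 0.1764, 0.021]
ee_rot: [3.129, 0.28, 0.0]
force: [-0.3, -0.7, 2.6]
width: 0.129
[0.47367743 0.17637676 0.02104945] [3.12887446e+00 2.80366013e-01 1.07463889e-04] [-0.30180866 -0.73351488  2.64948916] 0.12863780871991548
```

View pics/w8.png

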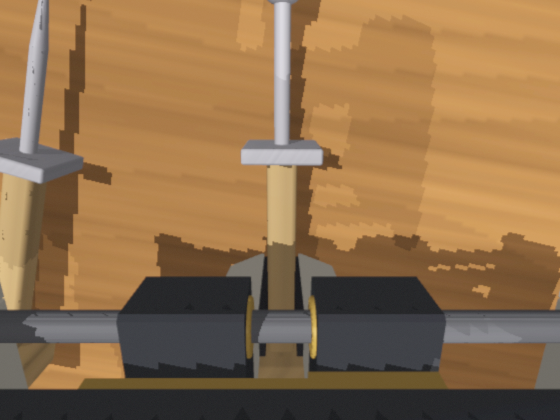

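```bash
python3 -m crank '[[0,0,0,0.03,0],[0,0,0,0.05,0],[0,0,0,0.05,0],[0,0,0,0.05,0],[0,0,0,0.03,0],[0,0.005,-0.03,0,0],[0,0.01,-0.06,0,0],[0,0.013,-0.08,0,-0.03]]';  python3 -m crank '[[0,0.014,-0.087,0,-0.03],[0,0.014,-0.087,0,-0.03],[0,0.014,-0.087,0,-0.03],[0,0.014,-0.087,0,-0.03],[0,0.014,-0.087,0,-0.03],[0,0.014,-0.087,0,-0.03],[0,0.014,-0.087,0,-0.03],[0,0.014,-0.087,0,-0.03]]'; python3 -m crank '[[0,0.014,-0.087,0,-0.03],[0,0.014,-0.087,0,-0.03],[0,0.011,-0.08,0,-0.03],[0,0.011,-0.042,0,-0.033],[0,0,0,-0.03,0],[0,0,0,-0.03,0],[0,0,0,-0.02,0],[0,0,0,0,0]]'; python3 -m crank '[[0,0,0,0,0],[0,0,0,0,0],[0,0,0,0,0],[0,0,0,0,0],[0,0,0,0,0],[0,0,0,0,0],[0,0,0,0,0],[0,0,0,0,0]]'
python3 - <<'E'
from h import *
import cv2,pickle
c=arm.get_calibration("wrist"); s=arm.observe(); print(s["position"],s["ee_rot"],s["force"],s["width"])
im=arm.get_image("wrist"); cv2.imwrite("pics/w9.png",im[:,:,::-1]);pickle.dump((c,s),open("w9.pkl","wb"))
E
```

```text
clock: 11.88
position: [0.4845, 0.109, 0.1044]
ee_rot: [-3.132, -0.238, -0.0]
force: [0.8, -0.7, -0.9]
width: 0.125
clock: 12.55
position: [0.5284, -0.1728, 0.1037]
ee_rot: [3.137, -0.166, -0.003]
force: [1.9, 1.3, -1.4]
width: 0.124
clock: 13.22
position: [0.5476, -0.2863, 0.0698]
ee_rot: [-3.119, 0.361, 0.008]
force: [0.4, 0.7, -1.0]
width: 0.129
clock: 13.88
position: [0.5497, -0.2884, 0.0731]
ee_rot: [3.12, -0.365, 0.0]
force: [0.0, 0.0, -0.9]
width: 0.126
[ 0.54968213 -0.28840322  0.07308559] [ 3.12020562e+00 -3.64737023e-01  3.57761466e-04] [ 0.03771448  0.01211165 -0.8866466 ] 0.12640298701105768
```

View pics/w9.png

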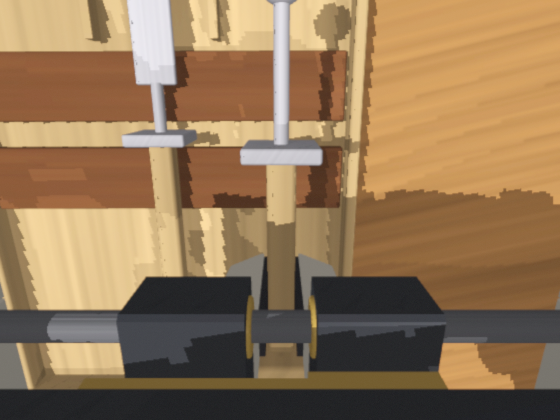

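```bash
python3 - <<'E'
from off import *;import pickle,cv2
c,s=pickle.load(open("w9.pkl","rb"))
im=cv2.imread("pics/w9.png");cv2.imwrite("pics/w9c.png",cv2.resize(im[100:180,0:360],None,fx=2.2,fy=6,interpolation=cv2.INTER_CUBIC))
off(c,s,[281.5,155.5],[[30,122.5],[30,148.5]],[[335,121.5],[335,147.5]],zgo=.009,walls=[[368,130]])
E
```

```text
guard [ 0.609  -0.3032] rel TCP 0.0611 -0.0007
groove edges rel guard along lane (mm) [ 6.8 -7.1  7.3 -6.6] mid 0.12
groove yaw -0.2297
walls lateral rel guard (mm) [-45.2] TCP [-45.9]
```

View pics/w9c.png

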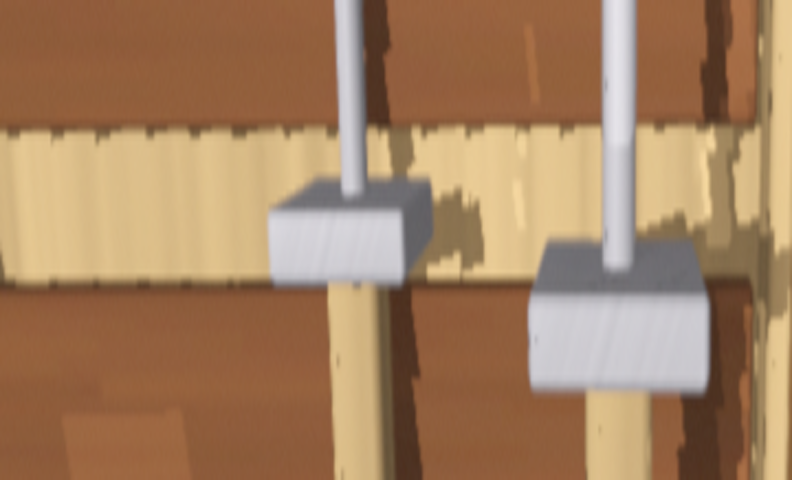

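Offset along the lane is 0.1 mm and lateral error is about 1 mm, so I'll lower it.

```bash
python3 -m crank '[[0,0,0,-0.03,0],[0,0,0,-0.03,0],[0,0,0,-0.02,0],[0,0,0,-0.01,0],[0,0,0,-0.01,0],[0,0,0,-0.006,0],[0,0,0,-0.006,0],[0,0,0,-0.005,0]]'
```

```text
clock: 14.6
position: [0.5498, -0.2884, 0.027]
ee_rot: [3.12, -0.365, 0.0]
force: [-9.1, 5.1, 30.7]
width: 0.124
```

```bash
python3 -m crank '[[0,0,0,0.002,0],[0.28,0,0,0,0],[0.28,0,0,0,0],[0.28,0,0,0,0],[0.28,0,0,0.02,0],[0.28,0,0,0.04,0],[0.28,0,0,0.08,0],[0.28,0,0,0.08,0]]';python3 - <<'E'
from h import *
import cv2,pickle
c=arm.get_calibration("wrist"); s=arm.observe(); print(s["position"],s["ee_rot"],s["force"],s["width"])
im=arm.get_image("wrist"); cv2.imwrite("pics/w10.png",im[:,:,::-1]);pickle.dump((c,s),open("w10.pkl","wb"))
E
```

```text
clock: 15.27
position: [0.5488, -0.2879, 0.1155]
ee_rot: [-3.12, 0.364, 0.004]
force: [1.3, -1.2, 0.4]
width: 0.279
[ 0.54879069 -0.2879175   0.11546002] [-3.11953951  0.3643106   0.0036656 ] [ 1.33279797 -1.1649259   0.41087877] 0.2785822507409538
```

View pics/w10.png

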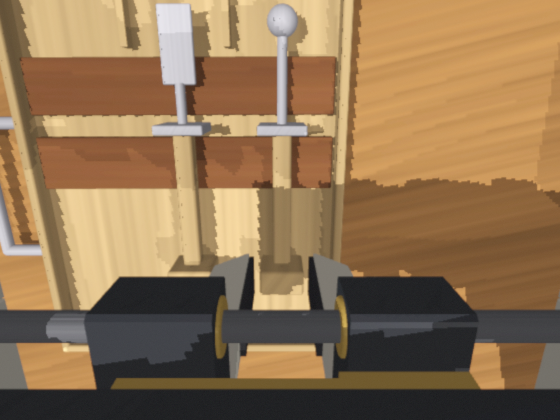

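Both guards are in the groove, at rows ~128 for spatula and ball. Now the needle.

```bash
python3 -m crank '[[0.6,-0.0148,0.09,0.02,0.007],[0.6,-0.0148,0.09,0.02,0.007],[0.6,-0.0148,0.09,0.02,0.007],[0.6,-0.0148,0.09,0.02,0.007],[0.6,-0.0148,0.09,0.02,0.007],[0.6,-0.0148,0.09,0.02,0.007],[0.6,-0.0148,0.09,0.02,0.007],[0.6,-0.0148,0.09,0.02,0.007]]'; python3 -m crank '[[0.6,-0.0148,0.09,0.02,0.007],[0.6,-0.0148,0.09,0.02,0.007],[0.6,-0.0148,0.09,0.01,0.007],[0.6,-0.0148,0.09,0,0.007],[0.6,-0.0148,0.09,0,0.007],[0.6,-0.0148,0.09,0,0.007],[0.6,-0.0148,0.09,0,0.007],[0.6,-0.0148,0.09,0,0.007]]'; python3 -m crank '[[0.6,0,0.01,0,0],[0.6,0,0,0,0],[0.6,0,0,0,0],[0.6,0,0,0,0],[0.6,0,0,0,0],[0.6,0,0,0,0],[0.6,0,0,0,0],[0.6,0,0,0,0]]';python3 - <<'E'
from h import *
import cv2,pickle
c=arm.get_calibration("wrist"); s=arm.observe(); print(s["position"],s["ee_rot"],s["force"],s["width"])
im=arm.get_image("wrist"); cv2.imwrite("pics/w11.png",im[:,:,::-1]);pickle.dump((c,s),open("w11.pkl","wb"))
E
```

```text
clock: 15.98
position: [0.5018, 0.0013, 0.1799]
ee_rot: [3.13, -0.272, 0.002]
force: [1.2, 0.0, -0.3]
width: 0.595
clock: 16.65
position: [0.4544, 0.2893, 0.1996]
ee_rot: [-3.136, 0.181, -0.001]
force: [0.9, -0.2, 0.1]
width: 0.6
clock: 17.32
position: [0.4552, 0.291, 0.199]
ee_rot: [3.136, -0.183, 0.0]
force: [-0.3, 0.6, -0.6]
width: 0.599
[0.45516899 0.29103729 0.19901809] [ 3.13610986e+00 -1.82849221e-01  2.14833149e-04] [-0.29912108  0.61514334 -0.64071815] 0.5989682518015984
```

View pics/w11.png

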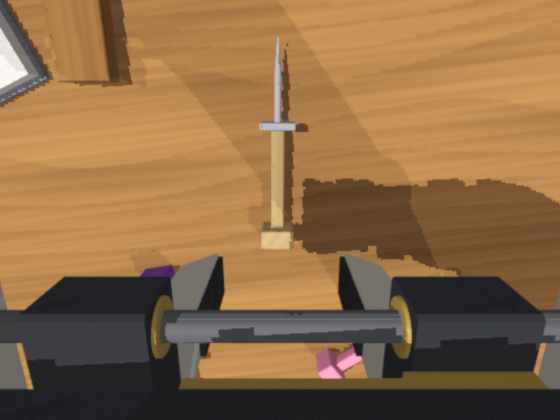

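```bash
python3 -m crank '[[0.6,-0.001,0.004,-0.1,0],[0.6,0,0,-0.1,0],[0.6,0,0,-0.1,0],[0.6,0,0,-0.08,0],[0.6,0,0,-0.045,0],[0.6,0,0,-0.023,0],[0.6,0,0,0,0],[0.6,0,0,0,0]]'; python3 -m crank '[[0,0,0,0,0],[0,0,0,0,0],[0,0,0,0,0],[0,0,0,0,0],[0,0,0,0,0],[0,0,0,0,0],[0,0,0,0,0],[0,0,0,0,0]]' 40
python3 - <<'E'
from h import *
import cv2,pickle
c=arm.get_calibration("wrist"); s=arm.observe(); print(s["position"],s["ee_rot"],s["force"],s["width"])
im=arm.get_image("wrist"); cv2.imwrite("pics/w12.png",im[:,:,::-1]);pickle.dump((c,s),open("w12.pkl","wb"))
E
```

```text
clock: 18.03
position: [0.4547, 0.2935, 0.0199]
ee_rot: [-3.136, 0.181, -0.0]
force: [0.2, 0.7, -0.1]
width: 0.603
clock: 18.7
position: [0.4546, 0.2934, 0.0198]
ee_rot: [-3.136, 0.181, -0.0]
force: [-0.0, -0.4, 1.2]
width: 0.124
[0.45457447 0.29335249 0.01984001] [-3.13624974e+00  1.81150706e-01 -2.04397098e-04] [-0.04117908 -0.36524738  1.23729763] 0.12407692903948872
```

View pics/w12.png

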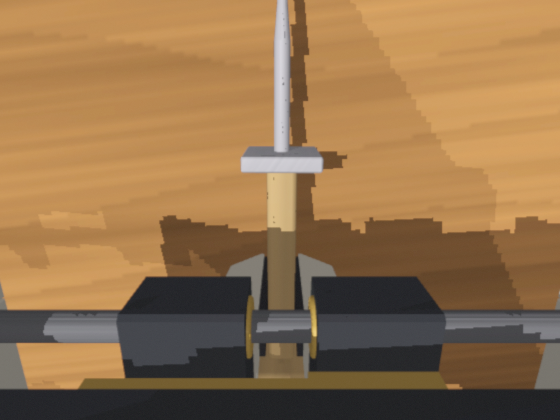

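```bash
python3 -m crank '[[0,0,0,0.03,0],[0,0,0,0.05,0],[0,0,0,0.05,0],[0,0,0,0.05,0],[0,0,0,0.03,0],[0,0,-0.03,0,0],[0,0,-0.06,0,0],[0,0,-0.08,0,0]]';  python3 -m crank '[[0,0,-0.09,0,-0.014],[0,0,-0.09,0,-0.014],[0,0,-0.09,0,-0.014],[0,0,-0.09,0,-0.014],[0,0,-0.09,0,-0.014],[0,0,-0.09,0,-0.014],[0,0.01,-0.09,0,-0.014],[0,0.03,-0.08,0,-0.014]]'; python3 -m crank '[[0,0.06,-0.07,0,0],[0,0.06,-0.07,0,0],[0,0.06,-0.06,0,0],[0,0.06,-0.0545,0,0],[0,0.036,-0.02,0,0],[0,0,0,-0.03,0],[0,0,0,-0.03,0],[0,0,0,-0.02,0]]'; python3 -m crank '[[0,0,0,0,0],[0,0,0,0,0],[0,0,0,0,0],[0,0,0,0,0],[0,0,0,0,0],[0,0,0,0,0],[0,0,0,0,0],[0,0,0,0,0]]'
python3 - <<'E'
from h import *
import cv2,pickle
c=arm.get_calibration("wrist"); s=arm.observe(); print(s["position"],s["ee_rot"],s["force"],s["width"])
im=arm.get_image("wrist"); cv2.imwrite("pics/w13.png",im[:,:,::-1]);pickle.dump((c,s),open("w13.pkl","wb"))
E
```

```text
clock: 19.42
position: [0.454, 0.2258, 0.1039]
ee_rot: [-3.135, 0.176, -0.001]
force: [0.8, -0.4, -0.9]
width: 0.127
clock: 20.08
position: [0.4675, -0.062, 0.1032]
ee_rot: [3.119, -0.368, -0.005]
force: [0.3, 0.6, -0.6]
width: 0.123
clock: 20.75
position: [0.5785, -0.1681, 0.0694]
ee_rot: [-3.12, 0.364, 0.006]
force: [-0.2, 0.4, 0.0]
width: 0.123
clock: 21.42
position: [0.581, -0.1685, 0.072]
ee_rot: [3.12, -0.365, 0.001]
force: [-0.3, -0.2, -0.7]
width: 0.123
[ 0.58100808 -0.16854228  0.07196545] [ 3.12025719e+00 -3.64628796e-01  5.13501666e-04] [-0.29998047 -0.24497315 -0.7457967 ] 0.12330768333563552
```

View pics/w13.png

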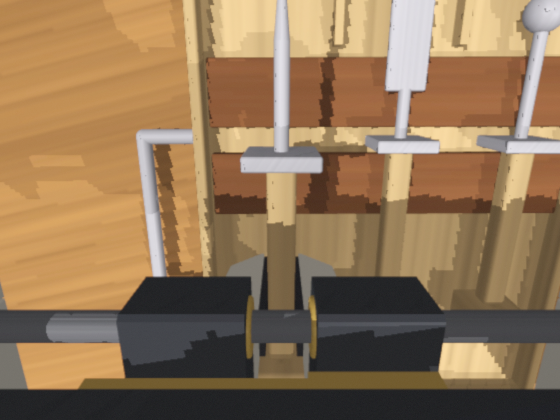

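```bash
python3 - <<'E'
from off import *;import pickle,cv2
c,s=pickle.load(open("w13.pkl","rb"))
im=cv2.imread("pics/w13.png");cv2.imwrite("pics/w13c.png",cv2.resize(im[100:190,180:560],None,fx=2,fy=6,interpolation=cv2.INTER_CUBIC))
off(c,s,[281.5,163.5],[[225,128],[225,153.5]],[[460,127],[460,152.5]],zgo=.0102,walls=[[187,130]])
E
```

```text
guard [ 0.6377 -0.1827] rel TCP 0.0584 -0.0007
groove edges rel guard along lane (mm) [ 6.7 -7.   7.3 -6.4] mid 0.16
groove yaw -0.2287
walls lateral rel guard (mm) [49.] TCP [48.3]
```

View pics/w13c.png

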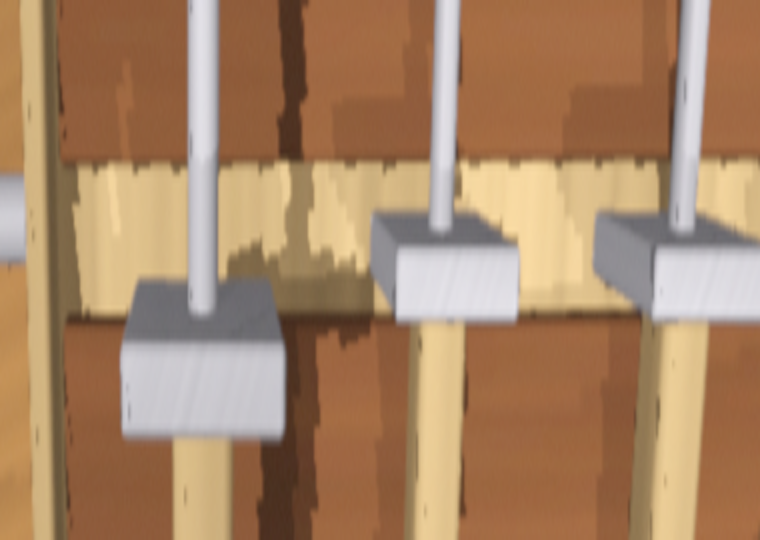

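```bash
python3 -m crank '[[0,0,0,-0.03,0],[0,0,0,-0.03,0],[0,0,0,-0.02,0],[0,0,0,-0.01,0],[0,0,0,-0.01,0],[0,0,0,-0.006,0],[0,0,0,-0.006,0],[0,0,0,-0.003,0]]'
```

```text
clock: 22.13
position: [0.581, -0.1686, 0.0258]
ee_rot: [3.12, -0.365, 0.0]
force: [-5.2, 1.9, 16.8]
width: 0.127
```

Contact came at exactly the expected seated height of 25.8 mm. I'll release, rise and back away to clear the top view.

```bash
python3 -m crank '[[0,0,0,0.0015,0],[0.28,0,0,0,0],[0.28,0,0,0,0],[0.28,0,0,0,0],[0.28,0,0,0.02,0],[0.28,0,0,0.04,0],[0.28,0,0,0.08,0],[0.28,0,0,0.08,0]]'; python3 -m crank '[[0.28,-0.01,-0.02,0.08,0],[0.28,-0.01,-0.02,0.08,0],[0.28,-0.01,-0.03,0.08,0],[0.28,-0.01,-0.03,0.05,0],[0.28,-0.01,-0.03,0,0],[0.28,0,0,0,0],[0.28,0,0,0,0],[0.28,0,0,0,0]]';python3 - <<'E'
from h import *
import cv2,pickle
for n in ["wrist","side"]:
    c=arm.get_calibration(n); s=arm.observe(); im=arm.get_image(n); cv2.imwrite(f"pics/{n}14.png",im[:,:,::-1]);pickle.dump((c,s),open(n+"14.pkl","wb"))
print(s["position"],s["ee_rot"],s["force"],s["width"])
a=cv2.imread("pics/wrist14.png")[0:300,120:420];cv2.imwrite("pics/w14c.png",cv2.resize(a,None,fx=2,fy=2,interpolation=cv2.INTER_CUBIC))
a=cv2.imread("pics/side14.png")[130:210,230:370];cv2.imwrite("pics/s14c.png",cv2.resize(a,None,fx=5.5,fy=5.5,interpolation=cv2.INTER_CUBIC))
E
```

```text
clock: 22.8
position: [0.58, -0.1683, 0.115]
ee_rot: [-3.12, 0.364, 0.004]
force: [1.1, 0.2, -0.1]
width: 0.279
clock: 23.47
position: [0.5604, -0.2195, 0.2292]
ee_rot: [-3.119, 0.364, 0.003]
force: [-0.6, 0.4, 1.0]
width: 0.284
[ 0.56054589 -0.21914104  0.22913634] [-3.11949227  0.36244219  0.00332655] [-0.17532112  0.68370747 -0.68609303] 0.278074289124936
```

View pics/w14c.png

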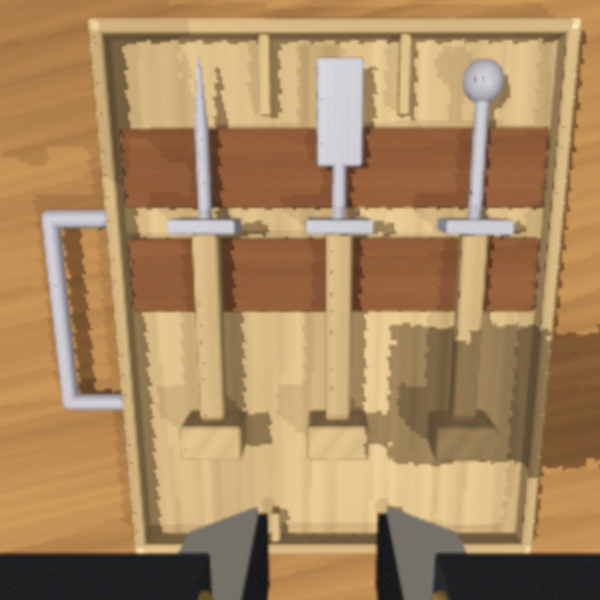

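View pics/side14.png

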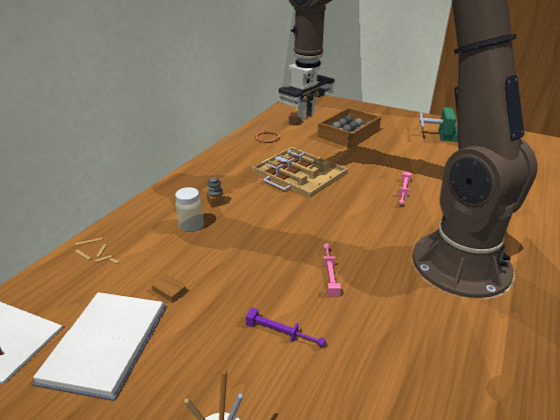

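View pics/s14c.png

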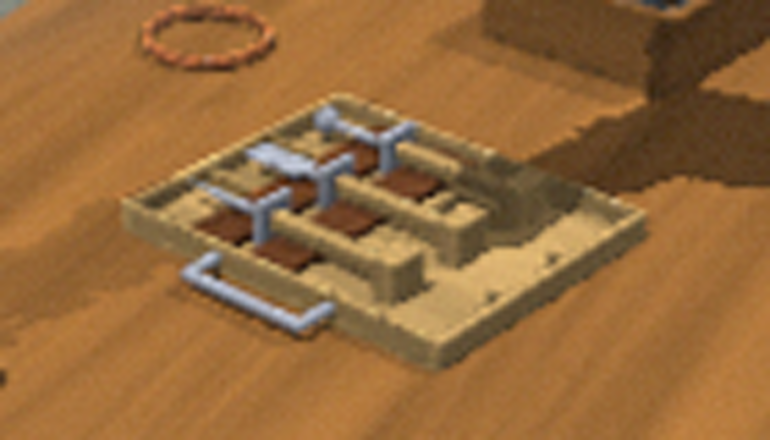

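All three guards sit in the groove, and the jar, stones and offcut are unmoved in the side view. One numeric check, then I'll hand it in.

```bash
python3 - <<'E'
from h import *
import pickle
import cv2
c,s=pickle.load(open("wrist14.pkl","rb"))
f=lambda a:(np.array(a)+.5)/2-.5+[120,0]
t=-.232;R=np.array([[np.cos(t),-np.sin(t)],[np.sin(t),np.cos(t)]])
cen=np.array([.5822,-.2324])
for n,g,h in [("needle",[204,228],[210,330]),("spat",[340,228],[339,330]),("ball",[478,228],[470,330])]:
    G=(px2w(c,f(g),.036)[0][:2]-cen)@R; H=(px2w(c,f(h),.027)[0][:2]-cen)@R
    print(n,"guard",G.round(4),"handle",H.round(4),"ang",np.arctan2(*(G-H)[::-1]).round(3))
a=cv2.imread("pics/side0.png")[175:305,150:230].astype(int);b=cv2.imread("pics/side14.png")[175:305,150:230].astype(int)
print("bystander region diff mean",abs(a-b).mean().round(2))
s=arm.observe();print(s["clock"],s["force"],s["dq"].round(3) if hasattr(s["dq"],"round") else s["dq"])
arm.sign_off()
E
```

```text
needle guard [0.0416 0.0598] handle [-0.0057  0.0607] ang -0.019
spat guard [ 0.0415 -0.0005] handle [-0.0058 -0.0005] ang 0.001
ball guard [ 0.0415 -0.0616] handle [-0.0058 -0.0627] ang 0.023
bystander region diff mean 6.2
23.5667 [0.03928431 0.79348509 0.49908516] [-0.001  0.     0.003 -0.006  0.     0.001  0.002]
the job is handed in; nothing more can be done
```

All three tools are in their lanes and the job is handed in, at about 23.6 s of the 70 s allowed. The needle is next to the bow handle, the spatula in the middle and the ball tool third. I got no verdict back.

- **Groove position:** I found it by eye at about tray x = 42.6 mm. Before each lowering, the wrist camera showed the guard within 0.2 mm of the groove's centre.
- **Seating:** the needle and ball tool stopped at 6 mm above their grasp height, as they should when the guard is down. The spatula did the same, and the force rose on each (13 to 31 N).
- **Final wrist-camera check:** all guards are about 41.5 mm ahead of the tray centre, within about 2 mm of the lane centres. The tools lie within about 0.025 rad of straight.
- **Bystanders:** the jar, stones and offcut look unmoved by eye in the side view. A pixel comparison of that area was not zero (mean 6.2). I put that down to tools taken away and shadows that changed, but did not confirm it.
- **Disagreement:** the top and wrist cameras differed by about 2 mm in x and 4 mm in y on absolute position. I took the groove and placing positions from the wrist camera, so the offset largely cancelled.

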